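# Roll the slab gauge shut to its mark

## Task

Set the slab gauge for the next tier: with a fingertip, roll the knurled wheel so that the sliding fence closes up until its pointer stands right in line with the gauge mark on the scale rail, and take the finger away. Move the fence only by the wheel, do not push the fence itself, and leave the gauge mark where it is set. Pick nothing up and leave everything else on the table in its place.

Things in the scene. Friction and masses are not known exactly. Their poses are not given: they have to be found in the camera images.
- gauge: Slab gauge for cutting paste tiers to width, fixed to the table: aluminium bed 150 (x) by 290 (y) by 12 mm, origin under its centre. Its own y runs along the bed from the wheel end (-y) to the fixed stop (upright plate, top 57 mm above the table, face at y = +115 mm). A 20 mm high scale rail runs along y beside the bed's +x edge.
- wheel: Knurled steel adjuster wheel, radius 35 mm, 22 mm wide, axle along the gauge's x; origin at its centre, (0, -100, 45) mm in the gauge frame. Stands between two grey cheeks (outer faces at x = +-25 mm, 64 mm long in y, tops 58 mm above the table), so only its top is bare. Turns lightly (about 1 N at the rim), stays where it is left; starts at its fully open end.
- wheel_top (a point): Highest point of the wheel's rim, 80 mm above the table; a fixed point of the gauge with the gauge's axes. The rim's tangent there runs along the gauge's y. Rolling the top towards the gauge's +y moves the fence to +y (gap closes), towards -y opens it: 12 mm of fence per radian, about 0.34 mm per mm of rim, no free play.
- fence: Sliding aluminium fence: upright plate 120 (x) by 8 (y) mm, top 53 mm above the table, between wheel and stop; its toothed rack, 8 mm wide at gauge x = +31 mm, runs past the wheel, top 63 mm above the table. Moves 55 mm along the gauge's y, driven by the wheel; not to be pushed itself. Origin at table level, on the bed's centre line, at the plate's mid-thickness.
- pointer (a point): Tip of the fence's pointer, a 4 mm wide finger that sticks out at the fence's +x end, 77 mm from the bed's centre line, 28.5 mm above the table; this point is in the middle of its width.
- marker: Small dark steel rider on the scale rail (18 x 14 x 8 mm with a 4 mm wide blade that faces the pointer and a small screw head on top). It is already set to the wanted width, 15 to 40 mm to the +y side of the pointer's start, and must stay. Origin on the bed's centre line, at table level, in line with the blade.
- mark (a point): The gauge mark: tip of the rider's 4 mm wide blade, 78 mm from the bed's centre line, 28.5 mm above the table. The setting is right when pointer and mark have the same y in the gauge frame.
- blank: Loose tan paste block 75 x 50 x 26 mm on the gauge's bed, near the fixed stop; origin under its centre. Not to be moved.
- vase: Tan vase-shaped ornament, 68 mm across, 115 mm tall, beyond the stop end of the gauge; origin under its centre. Not to be moved.
- knife: Kitchen knife 255 mm long with a wooden handle, lying between the gauge and the robot, 14 mm high; origin near its middle. Not to be moved.
- scraper: White plastic dough scraper 110 x 75 mm, 12 mm high, flat on the table beside the wheel end of the gauge; origin under its centre. Not to be moved.
- disc: Flat brown disc of paste, 68 mm across, 9 mm thick; origin under its centre. Not to be moved.
- cup: Open steel cup, 68 mm across, 75 mm tall, on the side of the gauge away from the robot; origin under its centre. Not to be moved.
- oil: Bottle of oil, 80 mm across, 235 mm tall, at the left of the table beyond the gauge; origin under its centre. Not to be moved.
- tiers: Three-tier square paste base on a white plate 210 mm across, 96 mm tall in all, at the left of the table; origin under its centre. Not to be moved.

How it is judged:
At the end, for the whole second after the job is handed in: The pointer is within 2.5 mm of the gauge mark, measured along the scale rail (gauge y), and the fence is at rest (y of pointer in the frame of mark between -0.0025 and 0.0025 m and linear speed of fence below 0.003 m/s); the robot touches nothing.
It fails at once if the fence was pushed directly (more than 2 N) instead of being driven by the wheel (contact force between anything else and fence above 2 N).
It fails at once if the gauge mark was moved by more than 2 mm (distance of mark from where it was at the start of the episode above 0.002 m).
It fails at once if another thing on the table was picked up or moved by more than 15 mm (distance of any of blank, vase, knife, scraper, disc, cup, oil, tiers from where it was at the start of the episode above 0.015 m).
It also fails if it takes over 45 s, if anything falls off the work surface, if the arm or the gripper's body presses on something with over 40 N, if the wrist force passes 120 N, or if a joint passes its speed limit or range.

## Robot

A 7-joint arm with a two-finger parallel gripper is mounted at the origin on the work surface. World frame = base frame: x ahead of the robot, y to its left, z up, the work surface at z = 0. Lengths are in m, angles in rad, forces in N, time in s.
With the tool pointing down it reaches from about 0.425 to 0.875 m from the base axis. Payload 4.7 kg.
Tool frame: the origin (TCP) lies midway between the tips of the shut fingers; the grasp point (between the pads) lies 19 mm behind it; z points along the fingers, y is the line along which they close (so a half turn about z gives the same grasp; the last joint's range is limited). The gripper opens to 87 mm and grips with 3 to 60 N. Pads are 19 mm wide; open, the fingers measure 117 mm over their backs; the gripper's body (75 mm by 190 mm) begins 51 mm behind the grasp point.
Start: joints at [-1.102, 0.321, -0.07, 1.45, 0.023, 1.371, -0.057], TCP at [0.286, 0.584, 0.223] pointing down, gripper open.
Joint ranges: [-2.86, 2.86], [-0.3, 2.09], [-1.38, 1.24], [0.06, 2.45], [-1.56, 4.7], [0.09, 2.05], [-2.69, 2.69]. Speed limits (rad/s): [2.57, 2.57, 3.14, 3.14, 3.14, 3.14, 3.14].

## Interface

Orientations are given as a rotation vector (axis times angle).
In Python, from bench import ctrl gives the robot as it stands. The module is installed in compiled form; this text tells all that it offers.
- The arm moves only by the shell command python3 -m handwheel 'ROWS' [FORCE]. ROWS is JSON, a list of rows, each a list of 7 numbers: the finger opening in m, from 0 to 0.087, then the shift along the tool's x, y, z in m, then the turn, a rotation vector about the tool's x, y, z in degrees. A call has 1 to 12 rows; each row shifts and turns the commanded pose from where the row before left it, along the tool's axes as they then stand; what a row does not reach is not made up. A row lasts 1/8 s, in which the tool goes at most 62.5 mm and 10.7 degrees, less where a joint would pass 70% of its speed; a pose out of reach is approached as far as the arm can. A call is refused whole if a number of a shift passes 0.0625 or a number of a turn 10.7, either way. A call with a gripper value outside its range is refused whole. The fingers move at their own pace and stop on an object; FORCE is the grip in N (left out, the last holds). Time passes only in rows, so rows that do not move let the fingers close. It gives the time, the measured TCP pose, the force, the opening and the grip force at its end, in the units of the state.
- ctrl.get_state(): the state, without advancing time (a new reading comes with each control period).
- ctrl.get_image(name): name is "scene" or "top" or "wrist"; returns (picture, depth): 384x512x3 uint8, blue, green, red; 384x512 float32, m along the optical axis (not along the pixel's ray), 0 where there is no reading.
- ctrl.camera_info(name): a dict with "intrinsics" (3x3 intrinsics, pixels), "D" ([k1, k2, p1, p2, k3] as OpenCV has them; the pictures are not rectified), "R" (3x3) and "t" (3): a world point X has camera coordinates R X + t. Camera axes: x right, y down, z forward; pixel columns grow to the right and rows downward; lengths in m; the calibration is good to about 2 mm. A picture is of the moment at which its call begins: read the wrist's pose just before it. camera_info takes no time and is no camera call; for the wrist camera it gives the pose at the moment of the call.
- ctrl.close_job(): hands the job in; it is judged then, once.
The state is a dict: "time": time; "joint_positions": joint angles; "qd": joint speeds; "joint_torque": joint torques, N m; "position": TCP position; "tool_rot": TCP orientation; "ft_force": force on the tool from outside, world axes, zero at the start; "torque": the same for the moment, N m; "grip_width": opening from 0.0 (shut) to 1.0 (fully open); "grip_force": force on a finger pad.
Only numpy, scipy, OpenCV 4.12 (cv2) and the standard library are available. Lean on these libraries where they do the work, as an engineer would, in place of code of your own. Each camera call takes 0.05 s, during which the arm holds its last target. There are 200 camera calls.

## Working session

There is one attempt and no reset: what is moved stays moved. The work goes in short steps, Python scripts to look and compute and a shell command to move; the robot and the scene stay as the last step left them, time stands still between calls to the robot, and variables do not carry over. Pictures are saved under pics/ and viewed, at most 10 in all, crops included, and the job is handed in when it is done.

```bash
mkdir -p pics
python3 - <<'E'
from bench import ctrl
import cv2,numpy as np
s=ctrl.get_state();print({k:np.round(v,3) for k,v in s.items()})
for n in("top","scene"):
    im,d=ctrl.get_image(n);cv2.imwrite(f"pics/{n}0.png",im);np.save(n+"_d.npy",d)
    i=ctrl.camera_info(n);print(n,{k:np.round(v,3).tolist() for k,v in i.items()})
E
```

```text
{'time': np.float64(0.0), 'joint_positions': array([-1.102,  0.322, -0.07 ,  1.452,  0.023,  1.371, -0.057]), 'qd': array([-0.001, -0.002,  0.   , -0.   , -0.001,  0.001, -0.001]), 'joint_torque': array([-0.0000e+00, -4.9128e+01, -4.0400e-01, -3.1253e+01, -6.4000e-02,
        4.4000e-02,  0.0000e+00]), 'position': array([0.285, 0.583, 0.221]), 'tool_rot': array([-7.08e-01, -3.06e+00,  3.00e-03]), 'ft_force': array([ 0.016, -0.583, -0.125]), 'torque': array([-0.004,  0.003,  0.047]), 'grip_force': np.float64(0.0), 'grip_width': np.float64(0.999)}
top {'intrinsics': [[391.278, 0.0, 256.947], [0.0, 391.278, 188.54], [0.0, 0.0, 1.0]], 'D': [-0.11, 0.0, 0.0, 0.0, 0.0], 'R': [[0.02, -1.0, -0.015], [-0.996, -0.019, -0.092], [0.092, 0.017, -0.996]], 't': [0.202, 0.617, 1.18]}
scene {'intrinsics': [[364.93, 0.0, 256.831], [0.0, 364.93, 195.597], [0.0, 0.0, 1.0]], 'D': [-0.043, 0.0, 0.0, 0.0, 0.0], 'R': [[-0.225, 0.974, 0.005], [0.557, 0.133, -0.82], [-0.799, -0.181, -0.573]], 't': [-0.068, -0.292, 1.429]}
```

View pics/top0.png

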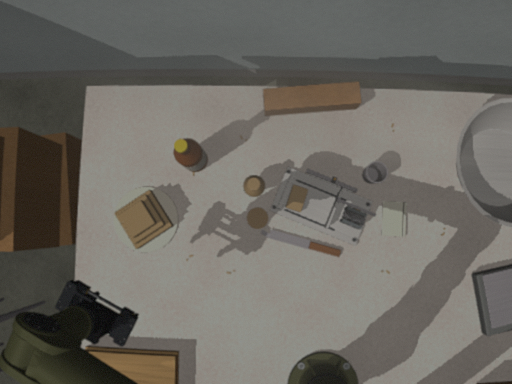

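View pics/scene0.png

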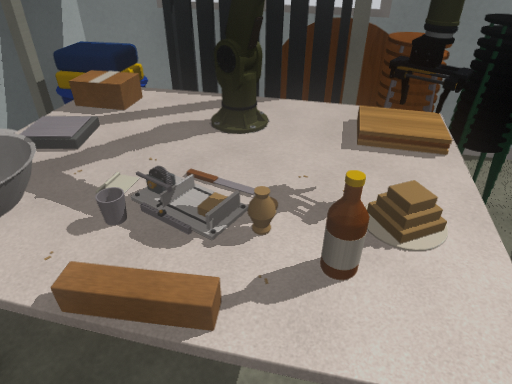

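The top view shows the gauge around (322,205), with the wheel near (354,214) and the rail along its upper edge. The scene view shows the wheel at (160,180). I'll enlarge both.

Run:
```python
import cv2,numpy as np
a=cv2.imread("pics/top0.png")[155:260,255:395];b=cv2.imread("pics/scene0.png")[155:240,120:260]
a=cv2.resize(a,(784,588),interpolation=cv2.INTER_CUBIC)
cv2.imwrite("pics/topz.png",cv2.convertScaleAbs(a,alpha=1.5))
b=cv2.resize(b,(784,476),interpolation=cv2.INTER_CUBIC);cv2.imwrite("pics/scenez.png",cv2.convertScaleAbs(b,alpha=1.3))
```

```text
(no output)
```

View pics/topz.png

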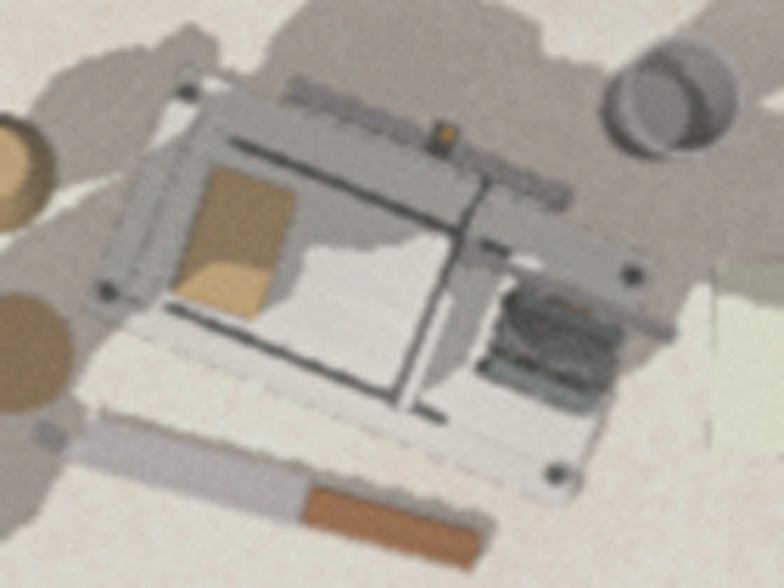

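View pics/scenez.png

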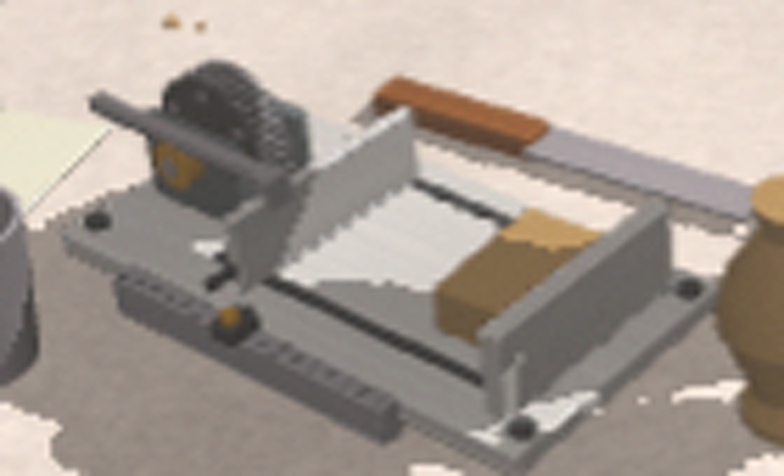

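```bash
cat > h.py <<'E'
from bench import ctrl
import cv2,numpy as np
from scipy.spatial.transform import Rotation as Ro
def ray(ci,px,z):
    p=cv2.undistortPoints(np.float64(px).reshape(-1,1,2),np.array(ci["intrinsics"]),np.array(ci["D"])).reshape(-1,2)
    R=np.array(ci["R"]);t=np.array(ci["t"]).ravel();C=-R.T@t
    d=np.c_[p,np.ones(len(p))]@R
    return C+d*((np.broadcast_to(z,len(p))-C[2])/d[:,2])[:,None]
def tool(s=None):
    s=s or ctrl.get_state();return np.array(s["position"]),Ro.from_rotvec(s["tool_rot"])
E
python3 - <<'E'
from h import *
im=cv2.imread("pics/top0.png");g=im.max(2).astype(float);ci=ctrl.camera_info("top")
P=[]
for u,v in[(188,92),(632,274),(108,291),(557,472)]:
    u=u/5.6+254.6;v=v/5.6+154.6;a,b=int(round(u)),int(round(v))
    w=g[b-3:b+4,a-3:a+4];w=np.clip(np.percentile(w,60)-w-15,0,None);yy,xx=np.mgrid[b-3:b+4,a-3:a+4]
    P.append(((w*xx).sum()/w.sum(),(w*yy).sum()/w.sum()))
W=ray(ci,P,.014);print(np.round(P,1).tolist(),W.round(4))
c=W.mean(0);y=(W[0]+W[2]-W[1]-W[3])[:2];y/=np.linalg.norm(y);x=np.array([y[1],-y[0]])
x2=(W[0]+W[1]-W[2]-W[3])[:2];print("x chk",x,x2/np.linalg.norm(x2))
print("size",np.linalg.norm((W[0]+W[2]-W[1]-W[3])[:2])/2,np.linalg.norm(x2)/2)
c=c[:2];np.savez("gauge.npz",c=c,x=x,y=y);wt=c-.1*y;print("c",c,"wheel",wt,"yaw",np.degrees(np.arctan2(-y[0],y[1])))
q=ray(ci,[(488/5.6+254.6,183/5.6+154.6),(446/5.6+254.6,135/5.6+154.6)],[.0285,.034])[:,:2]-c
print("pointer,screw gauge",q@x,q@y)
d=np.load("top_d.npy");R=np.array(ci["R"]);t=np.array(ci["t"]).ravel();yy,xx=np.mgrid[180:240,330:375]
pn=cv2.undistortPoints(np.float64(np.c_[xx.ravel(),yy.ravel()]).reshape(-1,1,2),np.array(ci["intrinsics"]),np.array(ci["D"])).reshape(-1,2)
X=(np.c_[pn,np.ones(len(pn))]*d[180:240,330:375].ravel()[:,None]-t)@R
m=(X[:,2]>.066)&(X[:,2]<.1);print("wheel depth",m.sum(),X[m].mean(0),X[m].max(0))
p,r=tool();T=r.as_matrix();print("tool",p,T.round(3).tolist())
E
```

```text
[[288.0, 171.0], [367.5, 203.8], [273.8, 206.6], [354.1, 239.2]] [[ 0.6716  0.1172  0.014 ]
 [ 0.5728 -0.134   0.014 ]
 [ 0.5588  0.1602  0.014 ]
 [ 0.4618 -0.0918  0.014 ]]
x chk [ 0.931872   -0.36278722] [ 0.93455281 -0.35582445]
size 0.2699477731740946 0.11975942784665684
c [0.56624834 0.0128921 ] wheel [ 0.52996962 -0.0802951 ] yaw -21.271467676240576
pointer,screw gauge [0.07456058 0.08959922] [-0.0378702  -0.00578372]
wheel depth 168 [ 0.5392     -0.08265132  0.07559881] [ 0.64168482 -0.03326066  0.08480767]
tool [0.28534984 0.58345361 0.22155719] [[-0.898, 0.439, -0.001], [0.439, 0.898, -0.002], [-0.0, -0.002, -1.0]]
```

```bash
python3 -m handwheel '[[0,0,0,0,0,0,-4.8],[0,-0.039,-0.044,0,0,0,0],[0,-0.039,-0.044,0,0,0,0],[0,-0.039,-0.044,0,0,0,0],[0,-0.039,-0.044,0,0,0,0],[0,-0.039,-0.044,0,0,0,0],[0,-0.039,-0.044,0,0,0,0],[0,-0.039,-0.044,0,0,0,0],[0,-0.039,-0.044,0,0,0,0],[0,-0.039,-0.044,0,0,0,0],[0,-0.039,-0.044,0,0,0,0],[0,0,0,0,0,0,0]]' 10
python3 - <<'E'
from h import *
p,r=tool();G=np.load("gauge.npz");print(r.as_matrix().round(3).tolist(),(p[:2]-G["c"])@G["x"],(p[:2]-G["c"])@G["y"])
im,d=ctrl.get_image("wrist");cv2.imwrite("pics/w1.png",im);ci=ctrl.camera_info("wrist")
C=-np.array(ci["R"]).T@np.array(ci["t"]).ravel();print("cam",C,"in tool",r.inv().apply(C-p),np.array(ci["R"]).round(2).tolist())
E
```

```text
time: 1.6
position: [0.4902, 0.0269, 0.2225]
tool_rot: [0.594, 3.084, -0.002]
ft_force: [-0.5, 0.6, -0.6]
grip_width: 0.008
grip_force: 0.0
[[-0.929, 0.371, 0.0], [0.371, 0.929, -0.002], [-0.001, -0.001, -1.0]] -0.07590749158041207 -0.014553264374783142
cam [0.42407734 0.05599793 0.38481681] in tool [ 0.07210534  0.00225317 -0.16240032] [[0.37, 0.93, -0.0], [0.9, -0.35, 0.26], [0.24, -0.09, -0.97]]
```

View pics/w1.png

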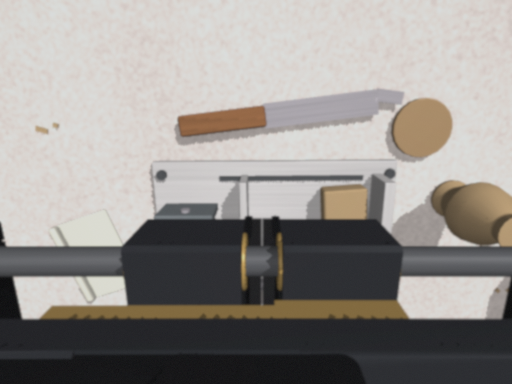

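The wrist camera looks from the robot side, and the fingers hide everything below row 215 or so. I'll shift the tool 0.15 m outward to bring the pointer and mark into view.

```bash
python3 -m handwheel '[[0,-0.05,-0.003,0,0,0,0],[0,-0.05,-0.003,0,0,0,0],[0,-0.05,-0.003,0,0,0,0],[0,0,0,0,0,0,0],[0,0,0,0,0,0,0]]'
python3 - <<'E'
from h import *
im,d=ctrl.get_image("wrist");cv2.imwrite("pics/w2.png",im);ci=ctrl.camera_info("wrist")
np.savez("w2.npz",**{k:np.array(v) for k,v in ci.items()})
z=cv2.resize(im[60:240,130:370],(800,600),interpolation=cv2.INTER_CUBIC);cv2.imwrite("pics/w2z.png",z)
E
```

```text
time: 2.28
position: [0.6253, -0.0284, 0.2217]
tool_rot: [-0.576, -3.086, -0.001]
ft_force: [-0.3, -0.5, 0.7]
grip_width: 0.002
grip_force: 0.0
```

View pics/w2z.png

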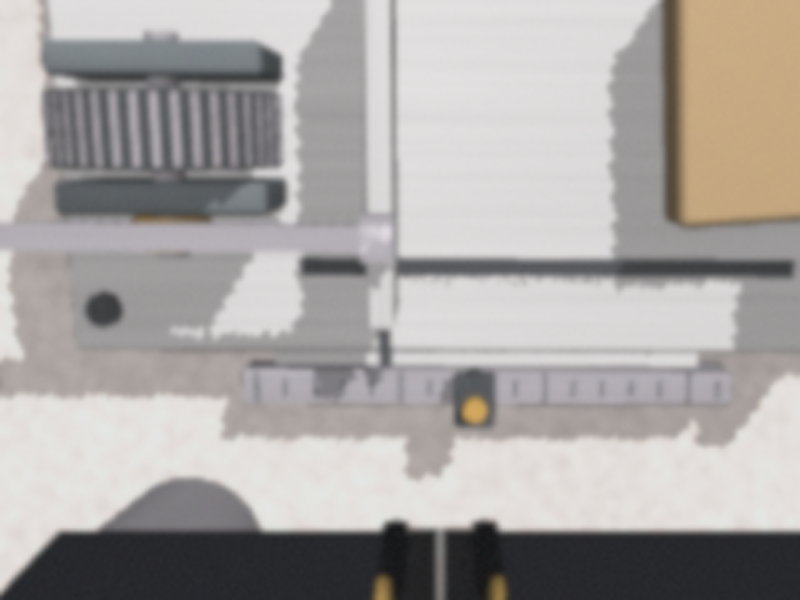

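The picture shows the pointer's dark tip at crop (385,352), raw about (245,166). The rider is at (474,385) with its yellow screw at (475,410), and the wheel top is near (165,130). I'll measure these now.

```bash
cat > m.py <<'E'
from h import *
G=np.load("gauge.npz")
def dark(im,u0,u1,v0,v1,thr):
    g=im[v0:v1,u0:u1].max(2);n,l,s,c=cv2.connectedComponentsWithStats((g<thr).astype(np.uint8))
    return [(s[i,4],s[i,:4]+[u0,v0,0,0],c[i]+[u0,v0]) for i in range(1,n) if s[i,4]>4]
def gau(ci,px,z):
    q=ray(ci,px,z)[:,:2]-G["c"];return np.c_[q@G["x"],q@G["y"]]
E
python3 - <<'E'
from m import *
im=cv2.imread("pics/w2.png");ci=np.load("w2.npz")
for a in dark(im,225,300,155,195,115):print(a)
hsv=cv2.cvtColor(im,cv2.COLOR_BGR2HSV);m=cv2.inRange(hsv[170:195,225:300],(10,110,110),(30,255,255));yx=np.argwhere(m).mean(0);print("screw",yx+[170,225])
print(im[157:180,238:254].max(2))
f=lambda a,b:(130+a*.3-.35,60+b*.3-.35)
print("screw",gau(ci,[(yx[1]+225,yx[0]+170)],.038),"tip",gau(ci,[f(385,365),f(474,370)],.0285),"wheel",gau(ci,[f(163,129)],.08),"bolt",gau(ci,[f(103,308)],.014), "fence",gau(ci,[f(380,160)],.053))
E
```

```text
(np.int32(17), array([244, 160,   3,  10]), array([245.05882353, 164.23529412]))
(np.int32(10), array([225, 170,  10,   1]), array([229.5, 170. ]))
(np.int32(124), array([266, 171,  12,  17]), array([271.41935484, 177.26612903]))
screw [182.72093023 271.93023256]
[[158 158 172 193 204 204 201 203 204 206 211 216 218 219 219 219]
 [159 159 165 179 183 176 172 173 183 199 214 219 220 221 221 221]
 [161 160 161 166 160 144 129 127 148 187 214 220 222 222 221 222]
 [161 161 161 161 154 133 107 101 131 180 213 220 221 221 222 221]
 [160 160 161 164 164 142 111  99 128 179 212 220 221 221 221 221]
 [158 159 161 170 176 154 115 100 126 175 209 217 219 219 219 219]
 [152 153 156 167 177 152 115  98 122 166 197 208 211 210 211 211]
 [144 145 149 159 164 142 110  96 110 145 176 188 189 189 188 187]
 [145 151 161 171 170 148 116  96 107 139 170 185 185 183 183 181]
 [155 167 189 201 196 170 127 100 110 150 189 204 207 206 206 205]
 [158 174 201 214 207 178 133 102 113 156 198 214 216 216 216 216]
 [149 166 191 203 198 172 131 103 115 154 189 205 208 208 209 208]
 [130 142 160 171 171 156 129 11
[... 199 characters left out ...]
170 177 178 174 164 160 169 177 178]
 [175 162 140 122 125 138 157 173 179 179 174 163 157 169 177 180]
 [178 168 143 121 130 148 165 176 180 180 175 163 158 170 179 180]
 [179 172 150 133 145 164 176 180 181 180 176 163 159 171 179 182]
 [180 176 162 149 160 174 179 180 181 180 175 163 159 171 180 182]
 [179 178 168 156 167 178 180 180 180 179 175 163 158 170 178 179]
 [177 177 170 164 170 177 178 178 179 178 173 161 156 168 177 179]
 [176 176 174 171 173 176 177 178 177 177 172 161 156 168 177 178]]
screw [[ 0.08780304 -0.00542066]] tip [[ 0.07452083 -0.03550016]
 [ 0.07614464 -0.00534769]] wheel [[-0.0019357  -0.09299039]] bolt [[ 0.05773131 -0.13392177]] fence [[ 0.00661334 -0.03516597]]
```

Pointer to mark is about 30 mm, which needs about 88 mm of rim. I'll go above the wheel, 14 mm to the −y side of its top.

```bash
cat > st.py <<'E'
from m import *
s=ctrl.get_state();p,r=tool(s);q=p[:2]-G["c"];print("t",s["time"],"gx,gy,z mm",np.round([q@G["x"]*1e3,q@G["y"]*1e3,p[2]*1e3],1),"F",np.round(s["ft_force"],1),"tx·gy",r.as_matrix()[:2,0]@G["y"])
E
python3 -m handwheel '[[0,0.035,-0.0485,0,0,0,0],[0,0.035,-0.0485,0,0,0,0],[0,0,0,0.06,0,0,0],[0,0,0,0.06,0,0,0],[0,0,0,0.01,0,0,0],[0,0,0,0,0,0,0],[0,0,0,0,0,0,0]]'; python3 st.py
```

```text
time: 3.2
position: [0.5277, -0.0952, 0.0952]
tool_rot: [0.578, 3.084, 0.002]
ft_force: [0.9, -0.2, 0.1]
grip_width: 0.003
grip_force: 0.0
t 3.2 gx,gy,z mm [   3.3 -114.7   95.2] F [ 0.9 -0.2  0.1] tx·gy -0.0008603093314857958
```

```bash
python3 -m handwheel '[[0,0.004,0,0.008,0,0,0],[0,0,0,0.004,0,0,0],[0,0,0,0.003,0,0,0],[0,0,0,0,0,0,0],[0,0,0,0,0,0,0]]'; python3 st.py
```

```text
time: 3.82
position: [0.522, -0.0937, 0.0791]
tool_rot: [-0.58, -3.087, -0.002]
ft_force: [-4.0, 0.5, 11.2]
grip_width: 0.003
grip_force: 5.8
t 3.825 gx,gy,z mm [  -2.5 -115.4   79.1] F [-4.   0.5 11.2] tx·gy -0.0001562928812947668
```

In contact at about 11 N. First stroke.

```bash
python3 -m handwheel '[[0,0,0.006,0,0,0,0],[0,0,0.006,0,0,0,0],[0,0,0.006,0,0,0,0],[0,0,0.006,0,0,0,0],[0,0,0.006,0,0,0,0],[0,0,0,0,0,0,0]]'; python3 st.py
python3 -m handwheel '[[0,0,0,-0.02,0,0,0],[0,0,0,-0.04,0,0,0],[0,0,0,-0.06,0,0,0],[0,-0.045,0.03,-0.01,0,0,0],[0,-0.025,0.04,0,0,0,0],[0,0,0,0,0,0,0],[0,0,0,0,0,0,0]]'
cat > look.py <<'E'
from m import *
import sys
im,d=ctrl.get_image("wrist");ci=ctrl.camera_info("wrist");n=sys.argv[1];cv2.imwrite(f"pics/{n}.png",im)
hsv=cv2.cvtColor(im,cv2.COLOR_BGR2HSV)
# expected pixels by projecting gauge points
def proj(x,y,z):
    P=np.r_[G["c"]+x*G["x"]+y*G["y"],z]
    return cv2.projectPoints(P[None],cv2.Rodrigues(np.array(ci["R"]))[0],np.array(ci["t"]),np.array(ci["intrinsics"]),np.array(ci["D"]))[0].ravel()
u0,v=proj(.0715,-.05,.0285);u1,_=proj(.0715,.03,.0285);v=int(round(v))
g=im[v-2:v+2].max(2).mean(0);r=im[int(proj(.087,0,.03)[1])-4:int(proj(.087,0,.03)[1])+3].max(2).mean(0)
def c(w,a,b):
    x=np.arange(a,b);k=a+np.argmin(w[a:b]);x=np.arange(k-6,k+7);d=np.clip(0.5*(w[x].max()+w[k])-w[x],0,None);return (d*x).sum()/d.sum()
up=c(g,int(u0),int(u1))
for a in dark(im,int(u0),int(u1),v,v+30,115):print(a)
um=[a for a in dark(im,int(u0),int(u1),v,v+30,115) if a[0]>60]
print("pointer px",up,v)
if um:
    m=um[0];mc=m[1][0]+(m[1][2]-1)/2;mv=m[1][1];ys=gau(ci,[(up,v),(mc,mv),(m[2][0],mv)],.0285);print("mark px",mc,ys.round(4).tolist(),"gap mm",(ys[1:,1]-ys[0,1])*1e3)
E
python3 look.py w3; python3 st.py
```

```text
time: 4.58
position: [0.5339, -0.0642, 0.0788]
tool_rot: [0.577, 3.087, 0.004]
ft_force: [-1.7, 2.6, 7.0]
grip_width: 0.006
grip_force: 3.6
t 4.575 gx,gy,z mm [ -2.1 -83.6  78.8] F [-1.7  2.6  7. ] tx·gy -0.0013950007162266765
time: 5.45
position: [0.6229, -0.0267, 0.2069]
tool_rot: [-0.58, -3.086, 0.002]
ft_force: [-0.1, -0.3, -0.0]
grip_width: -0.001
grip_force: 0.0
(np.int32(5), array([254, 172,   2,   4]), array([254.2, 173.6]))
(np.int32(22), array([233, 175,  12,   2]), array([238.5       , 175.45454545]))
(np.int32(125), array([266, 176,  12,  17]), array([271.288, 182.24 ]))
pointer px 254.1810865191147 172
mark px 271.5 [[0.0718, -0.0252], [0.0762, -0.0064], [0.0762, -0.0067]] gap mm [18.79797029 18.56757004]
t 5.5 gx,gy,z mm [ 67.1 -17.  207.2] F [-0.1 -0.8 -0. ] tx·gy 0.001113196639095789
```

```bash
python3 -m handwheel '[[0,0.035,-0.05,0,0,0,0],[0,0.035,-0.05,0,0,0,0],[0,0,0,0.06,0,0,0],[0,0,0,0.05,0,0,0],[0,0,0,0.008,0,0,0],[0,0,0,0.008,0,0,0],[0,0,0,0.004,0,0,0],[0,0,0,0,0,0,0]]'; python3 st.py
python3 -m handwheel '[[0,0,0.0065,0,0,0,0],[0,0,0.0065,0,0,0,0],[0,0,0.0065,0,0,0,0],[0,0,0.0065,0,0,0,0],[0,0,0,0,0,0,0],[0,0,0,0,0,0,0]]'; python3 st.py
python3 -m handwheel '[[0,0,0,-0.02,0,0,0],[0,0,-0.026,0,0,0,0],[0,0,0,0,0,0,0],[0,0,0,0.012,0,0,0],[0,0,0,0.005,0,0,0],[0,0,0,0.003,0,0,0],[0,0,0,0,0,0,0],[0,0,0,0,0,0,0]]'; python3 st.py
```

```text
time: 6.5
position: [0.5232, -0.0943, 0.0793]
tool_rot: [0.579, 3.085, 0.001]
ft_force: [-0.5, -0.7, 3.1]
grip_width: 0.005
grip_force: 1.7
t 6.5 gx,gy,z mm [  -1.3 -115.5   79.3] F [-0.5 -0.7  3.1] tx·gy -0.00022228897940461702
time: 7.25
position: [0.5334, -0.0686, 0.0793]
tool_rot: [0.578, 3.084, 0.003]
ft_force: [0.7, 2.1, 6.4]
grip_width: 0.008
grip_force: 3.5
t 7.25 gx,gy,z mm [ -1.  -87.9  79.3] F [0.7 2.1 6.4] tx·gy -0.001010738475495031
time: 8.25
position: [0.5212, -0.0939, 0.0788]
tool_rot: [-0.578, -3.085, 0.0]
ft_force: [-7.9, -0.1, 16.3]
grip_width: 0.008
grip_force: 8.2
t 8.25 gx,gy,z mm [  -3.2 -115.9   78.8] F [-7.9 -0.1 16.3] tx·gy -0.0006470630130079612
```

```bash
python3 -m handwheel '[[0,0,0.006,-0.001,0,0,0],[0,0,0.006,0,0,0,0],[0,0,0.006,0,0,0,0],[0,0,0.006,0,0,0,0],[0,0,0,0,0,0,0],[0,0,0,0,0,0,0]]'; python3 st.py
python3 -m handwheel '[[0,0,0,-0.02,0,0,0],[0,0,0,-0.04,0,0,0],[0,0,0,-0.06,0,0,0],[0,-0.045,0.03,-0.01,0,0,0],[0,-0.025,0.04,0,0,0,0],[0,0,0,0,0,0,0],[0,0,0,0,0,0,0]]'; python3 look.py w4; python3 st.py
```

```text
time: 9.0
position: [0.5312, -0.0689, 0.0794]
tool_rot: [-0.576, -3.088, -0.004]
ft_force: [-2.2, 4.0, 8.5]
grip_width: 0.005
grip_force: 5.1
t 9.0 gx,gy,z mm [ -3.  -88.9  79.4] F [-2.2  4.   8.5] tx·gy -0.002347860834133717
time: 9.88
position: [0.6206, -0.0316, 0.2073]
tool_rot: [-0.578, -3.086, 0.002]
ft_force: [0.2, -1.6, 0.4]
grip_width: 0.001
grip_force: 0.0
(np.int32(157), array([270, 172,  13,  22]), array([275.63057325, 181.92993631]))
(np.int32(24), array([254, 175,  12,   2]), array([259.5, 175.5]))
pointer px 276.1063394683027 172
mark px 276.0 [[0.0716, -0.007], [0.0716, -0.0072], [0.0716, -0.0076]] gap mm [-0.11537719 -0.51620253]
t 9.925 gx,gy,z mm [ 66.9 -22.5 207.7] F [-0.8 -0.4  0.7] tx·gy 0.0003805055951198907
```

Run:
```python
import cv2
im=cv2.imread("pics/w4.png");cv2.imwrite("pics/w4z.png",cv2.resize(im[150:210,236:316],(800,600),interpolation=cv2.INTER_CUBIC))
print(im[158:196,266:290].max(2))
```

```text
[[160 161 160 161 160 158 149 148 177 206 214 215 215 215 215 216 218 221
  221 221 221 220 221 220]
 [161 161 161 161 161 159 152 150 179 206 215 215 215 215 215 216 219 221
  221 222 222 222 221 221]
 [160 160 160 161 160 159 152 152 181 207 214 215 215 215 215 215 218 221
  221 221 221 221 220 221]
 [158 158 158 158 158 157 152 154 182 207 215 215 214 215 215 214 217 218
  219 219 218 218 219 219]
 [157 157 158 158 157 157 152 155 181 204 212 212 211 213 214 214 216 218
  218 219 218 219 218 218]
 [159 159 158 159 158 159 155 158 174 187 190 192 194 199 204 208 215 218
  219 219 219 219 219 219]
 [160 161 160 159 160 160 160 161 160 151 146 150 165 185 196 205 215 219
  220 220 220 219 220 219]
 [160 159 160 159 160 161 166 171 160 128 109 122 158 193 209 214 217 220
  220 220 219 219 220 219]
 [160 160 159 160 160 162 173 187 171 129 102 118 162 203 217 219 220 219
  220 220 220 220 220 219]
 [159 159 159 159 159 164 178 194 175 131 101 116 162 203 217 219 219 219
  219 219 219 219 219 219]
 [155 155 156 156 161 170 184 193 173 130 101 116 158 197 213 215 215 215
  215 214 215 21
[... 2038 characters left out ...]
69 171 163 140 105  94 133 183 205 211 212 211 206 186 143 114 130
  160 172 175 174 172 170]
 [169 170 170 161 137 101  84 122 173 200 208 210 210 202 178 136 112 130
  158 170 172 173 173 171]
 [170 171 169 159 135  99  78 100 147 181 199 205 202 187 157 120 107 130
  156 167 170 170 170 170]
 [170 169 168 161 139 106  81  86 114 148 174 184 179 159 128 106 108 134
  158 167 168 167 168 168]
 [169 166 166 163 149 124 106 103 110 126 142 150 147 132 118 114 125 146
  163 169 168 167 166 165]
 [167 166 165 165 159 149 141 140 142 144 146 147 144 140 138 140 148 160
  168 170 168 166 164 163]
 [166 166 166 166 168 168 169 167 168 167 167 166 164 162 160 161 163 168
  169 170 169 168 168 167]]
```

View pics/w4z.png

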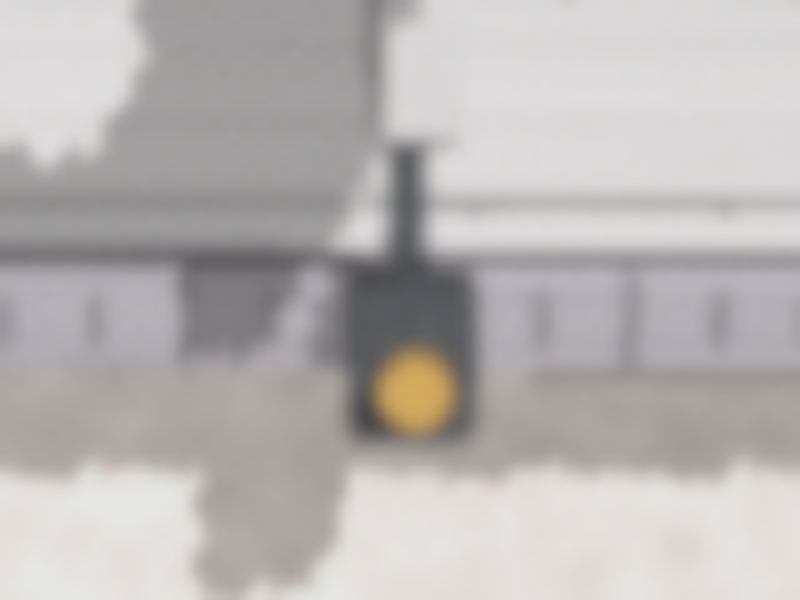

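The pointer, at column 276.2, runs straight into the rider, which is centred at about 276.5. The offset is about 0.5 mm and the finger is well clear, so I'm handing in.

```bash
python3 -c "
from bench import ctrl
print(ctrl.close_job())"
```

```text
the job is handed in; nothing more can be done
None
```

I set the slab gauge by rolling the wheel in three fingertip strokes, leaving the pointer about 0.5 mm from the gauge mark (tolerance 2.5 mm) in the last wrist picture, and handed the job in with the finger clear at about 10 s on the robot's clock; no verdict came back.

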